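Tip the specimen blocks out of the wide pot into the tray

TASK

Bring the loose tray under the front of the wider of the two tilting pots, tip that pot right over so that all four specimen blocks fall into the tray, then swing the empty pot back fully upright. Leave the tray flat on the worktop with the blocks in it, do not tip the narrow pot or empty it, and do not disturb the other things on the worktop.

Things in the scene. Friction and masses are not known exactly. Their poses are not given: they have to be found in the camera images.
- wide_pot (a joint): angle of the wide pot: 0 = upright (lower stop), grows as the mouth swings over to the stand's front, 2.3 = fully tipped (mouth 42 degrees downward, upper stop). The pot hangs in a steel cradle from a slightly stiff horizontal pivot; less than halfway it tends to drop back, past halfway to stay over
- wide_mouth (a point): centre of the wide pot's mouth, turning with it. The pot is white, round, open, 74 mm across the mouth, 68 mm inside, 70 mm deep. Upright, the mouth is 28 mm behind the pivot and 130 mm above the worktop; fully tipped, its lowest lip is 20 mm in front of the pivot and 65 mm up, and blocks fall out 15 to 65 mm in front of the pivot
- wide_pivot (a point): middle of the wide pot's pivot axis, 95 mm above the worktop, on the fixed stand. Its y axis is the pivot axis; its -x axis points to the stand's front, towards which the pot tips. The stand is 108 mm wide, with its foot from 18 to 94 mm behind the pivot; the space below and in front of the pivot is free
- wide_bar (a point): the middle of the round steel handle bar (10 mm thick, 82 mm long, parallel to the pivot) of the wide pot. The bar turns with the pot: 105 mm behind and 62 mm above the pivot when upright, 122 mm from the pivot at all times; with the pot upright there is 40 mm or more from the bar's middle to the pot's rim
- narrow_pot (a joint): angle of the narrow pot: the same stand and cradle, but the pot is only 50 mm across the mouth. The two stands stand side by side, in either order
- narrow_mouth (a point): centre of the narrow pot's mouth, 50 mm across; placed as for the wide one
- narrow_pivot (a point): the middle of the narrow pot's pivot axis, as for the wide one
- narrow_bar (a point): the middle of the round steel handle bar (10 mm thick, 82 mm long, parallel to the pivot) of the narrow pot. The bar turns with the pot: 105 mm behind and 62 mm above the pivot when upright, 122 mm from the pivot at all times; with the pot upright there is 40 mm or more from the bar's middle to the pot's rim
- tray: loose open tray of bare aluminium, 100 mm (x) x 110 mm (y), 32 mm high, with a rolled rim 8 mm thick on walls 4 mm thick, floor 4 mm, 0.25 kg; origin at the centre of its underside. The rim's middle line lies at x = +-48 and y = +-53 mm, 28 mm up. It starts somewhere to the right of or partly in front of the stands
- block1: a chunky specimen block, 24x18x14 mm, white wax on a grey carrier; origin at its middle. It starts in the wide pot
- block2: a chunky specimen block, 24x18x14 mm, white wax on a grey carrier; origin at its middle. It starts in the wide pot
- block3: a chunky specimen block, 24x18x14 mm, white wax on a grey carrier; origin at its middle. It starts in the wide pot
- block4: a chunky specimen block, 24x18x14 mm, white wax on a grey carrier; origin at its middle. It starts in the wide pot
- spare1: a chunky specimen block, 24x18x14 mm, white wax on a grey carrier; origin at its middle. It starts in the narrow pot and stays there
- spare2: a chunky specimen block, 24x18x14 mm, white wax on a grey carrier; origin at its middle. It starts in the narrow pot and stays there
- kit_box: bystander: a carton, 70x121x60 mm (x, y, z); origin at the centre of its underside
- bottle: bystander: a screw-cap bottle, 42 mm across, 78 mm high; origin at the centre of its underside
- timer: bystander: a flat lab timer, 66x66x20 mm; origin at the centre of its underside
- dish: bystander: a lidded petri dish, 91 mm across, 16 mm high; origin at the centre of its underside
- tube_rack: bystander: a test tube rack with tubes, 52x147x88 mm (x, y, z); origin at the centre of its underside

How it is judged:
By the outcome, as a careful person would: the job done as asked, in the order asked, and still so for the second after the job is handed in, with the robot touching nothing.
It also fails if it takes over 72 s, if anything falls off the work surface, if the arm or the gripper's body presses on something with over 40 N, if the wrist force passes 120 N, or if a joint passes its speed limit or range.

ROBOT

A 6-joint arm with a two-finger parallel gripper is mounted at the origin on a cart in front of the work surface, level with it; the furniture and walls round the work are solid. World frame = base frame: x ahead of the robot, y to its left, z up, the work surface at z = 0. Lengths are in m, angles in rad, forces in N, time in s.
With the tool pointing down it reaches from about 0.375 to 0.975 m from the base axis. Payload 3.8 kg.
Tool frame: the origin (TCP) lies between the finger pads; the fingertips stand 8 mm ahead of it and the grasp point (between the pads) lies 11 mm behind it (tcp_to_tips is the distance from the TCP to the fingertips, in m); z points along the fingers, y is the line along which they close (so a half turn about z gives the same grasp; the last joint's range is limited). The gripper opens to 85 mm and grips with 20 to 120 N. Pads are 22 mm wide; open, the fingers measure 114 mm over their backs; the gripper's body (76 mm by 85 mm) begins 54 mm behind the grasp point. The pads swing forward as they close: fully open they stand 13 mm farther back than shut.
Start: joints at [1.113, 0.264, 1.604, -0, 1.274, -0.037], TCP at [0.276, 0.616, 0.239] pointing down, gripper open.
Joint ranges: [-2.63, 2.63], [-0.94, 2.18], [0.31, 2.57], [-1.31, 4.45], [0, 2.66], [-2.55, 2.55]. Speed limits (rad/s): [2.57, 2.57, 3.14, 3.14, 3.14, 3.14].

INTERFACE

Orientations are given as a rotation vector (axis times angle).
In Python, from workcell import * gives the robot as it stands.
- The arm moves only by the tool move_arm, never from a script. Its argument "series" is one flat list of numbers, 7 for each row, row after row: the finger opening in cm, from 0 to 8.54, then the shift along the tool's x, y, z in cm, then the turn, a rotation vector about the tool's x, y, z in degrees. A call has 1 to 5 rows; each row shifts and turns the commanded pose from where the row before left it, along the tool's axes as they then stand; what a row does not reach is not made up. A row lasts 1/8 s, in which the tool goes at most 62.5 mm and 10.7 degrees, less where a joint would pass 70% of its speed; a pose out of reach is approached as far as the arm can. A call is refused whole if a number of a shift passes 6.25 or a number of a turn 10.7, either way. A call with a gripper value outside its range is refused whole. The fingers move at their own pace and stop on an object; "grip_force" is the grip in N (left out, the last holds). Time passes only in rows, so rows that do not move let the fingers close. It gives the time, the measured TCP pose, the force, the opening and the grip force at its end, in the units of the state.
- read_state(): the state, without advancing time (a new reading comes with each control period).
- read_camera(name): name is "side" or "top"; returns the picture (400x640x3 uint8, red, green, blue); there is no depth.
- calibration(name): a dict with "camera_matrix" (3x3 intrinsics, pixels), "rvec" (rotation vector, rad) and "tvec" (3), from world to camera coordinates, as OpenCV has them. Camera axes: x right, y down, z forward; pixel columns grow to the right and rows downward; lengths in m; the calibration is good to about 2 mm. A picture is of the moment at which its call begins. calibration takes no time and is no camera call.
- finish_job(): hands the job in; it is judged then, once.
The state is a dict: "time": time; "q": joint angles; "joint_vel": joint speeds; "joint_torque": joint torques, N m; "tool_pos": TCP position; "tcp_rot": TCP orientation; "wrist_force": force on the tool from outside, world axes, zero at the start; "torque": the same for the moment, N m; "width": opening from 0.0 (shut) to 1.0 (fully open); "grip_force": force on a finger pad.
Only numpy, scipy, OpenCV 4.12 (cv2) and the standard library are available. Lean on these libraries where they do the work, as an engineer would, in place of code of your own. Each camera call takes 0.05 s, during which the arm holds its last target. There are 200 camera calls.

## Working session

There is one attempt and no reset: what is moved stays moved. The work goes in short steps, Python scripts to look and compute and a tool call to move; the robot and the scene stay as the last step left them, time stands still between calls to the robot, and variables do not carry over. Pictures are saved under pics/ and viewed, at most 10 in all, crops included, and the job is handed in when it is done.

Besides the shell and the picture viewer there is one more tool, called after ">>>" as a command line: name --argument value ..., lists and objects as JSON in quotes. move_arm: Moves the arm, as the interface text tells. Its arguments: {"type":"object","properties":{"series":{"type":"array"},"grip_force":{"type":"number"}},"required":["series"]}

```bash
mkdir -p pics; ls; python3 - <<'E'
from workcell import *
import cv2
for n in("side","top"):
    im=read_camera(n); cv2.imwrite(f"pics/{n}0.png",im[:,:,::-1])
    c=calibration(n); print(n,c)
s=read_state(); print(s)
E
```

```text
pics
side {'camera_matrix': array([[485.21540125,   0.        , 326.86864204],
       [  0.        , 485.21540125, 190.65578861],
       [  0.        ,   0.        ,   1.        ]]), 'rvec': array([ 0.04236945, -2.72671163,  1.53436616]), 'tvec': array([0.59178947, 0.10666626, 1.95371598])}
top {'camera_matrix': array([[477.12713267,   0.        , 313.12011489],
       [  0.        , 477.12713267, 200.15767383],
       [  0.        ,   0.        ,   1.        ]]), 'rvec': array([ 2.15392927, -2.11308542,  0.17519591]), 'tvec': array([0.04115406, 0.59169584, 1.60688536])}
{'time': 0.1, 'q': array([ 1.11310592e+00,  2.64702332e-01,  1.60524227e+00, -2.52119651e-05,
        1.27367274e+00, -3.68794815e-02]), 'joint_vel': array([ 0.00028448, -0.00192892, -0.00294404, -0.00051612, -0.00078333,
       -0.00055467]), 'joint_torque': array([-2.48116639e-04, -5.16706181e+01, -3.68591881e+01, -5.16049045e-05,
        6.27165733e-03,  2.19613418e-05]), 'tool_pos': array([0.27545308, 0.61554179, 0.23806736]), 'tcp_rot': array([-0.65603153, -3.07184808,  0.00309243]), 'wrist_force': array([-0.84140947,  0.06162577, -0.6196946 ]), 'torque': array([-0.04718278,  0.01491403, -0.01274023]), 'grip_force': 0.0, 'width': 0.9952145878920887}
```

View pics/top0.png

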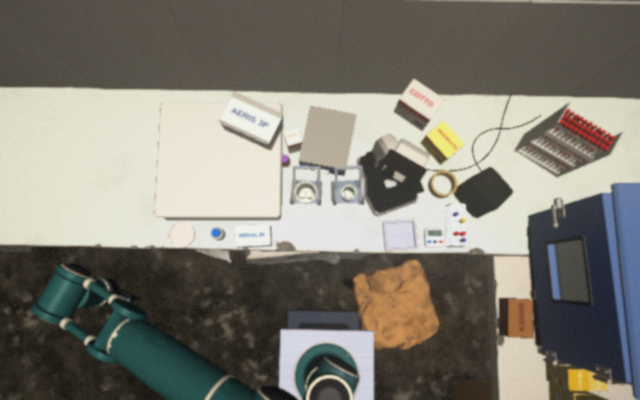

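View pics/side0.png

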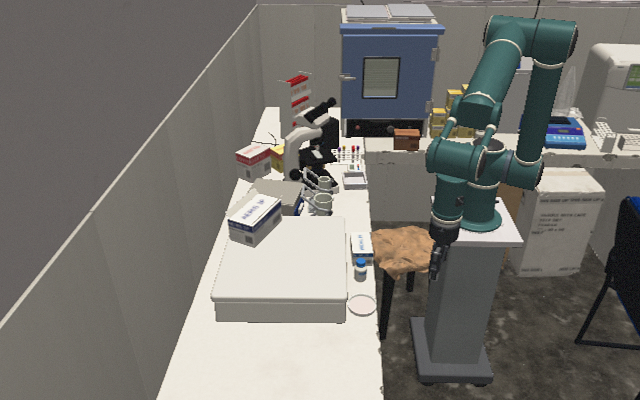

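The top view shows the stands at about (306,188) and (348,188), with the left pot looking wider, and the tray at about (399,235). The side view shows the pots at about (320,190) and the tray at (355,180). I'll crop both closer.

```bash
cat > h.py <<'E'
import numpy as np, cv2
from workcell import *
def cam(n):
    c=calibration(n); R=cv2.Rodrigues(np.array(c["rvec"]))[0]; return c["camera_matrix"],R,np.array(c["tvec"]).ravel()
def ray(n,u,v):
    K,R,t=cam(n); d=R.T@np.linalg.solve(K,[u,v,1.]); return -R.T@t,d/np.linalg.norm(d)
def plane(n,u,v,z):
    o,d=ray(n,u,v); return o+d*(z-o[2])/d[2]
def proj(n,p):
    K,R,t=cam(n); q=(R@np.atleast_2d(p).T).T+t; q=q@K.T; return q[:,:2]/q[:,2:]
def tri(a,b):
    # a=(u,v) top, b=(u,v) side
    o1,d1=ray("top",*a); o2,d2=ray("side",*b)
    s=np.linalg.lstsq(np.c_[d1,-d2],o2-o1,rcond=None)[0]
    p,q=o1+s[0]*d1,o2+s[1]*d2; return (p+q)/2,np.linalg.norm(p-q)
def shot(n): return read_camera(n)[:,:,::-1].copy()
def crop(im,x,y,w,h,f): return cv2.resize(im[y:y+h,x:x+w],None,fx=f,fy=f,interpolation=cv2.INTER_CUBIC)
E
python3 - <<'E'
from h import *
t=cv2.imread("pics/top0.png"); s=cv2.imread("pics/side0.png")
a=crop(t,280,160,150,100,5.3); b=crop(s,280,155,100,75,8)
cv2.imwrite("pics/tc.png",a);cv2.imwrite("pics/sc.png",b)
for n in("top","side"): print(ray(n,320,200))
E
```

```text
(array([0.31683369, 0.04594861, 1.68267148]), array([ 0.16600459, -0.0104701 , -0.98606939]))
(array([0.546112  , 1.63154358, 1.10382327]), array([ 0.03800045, -0.84375843, -0.53537621]))
```

View pics/tc.png

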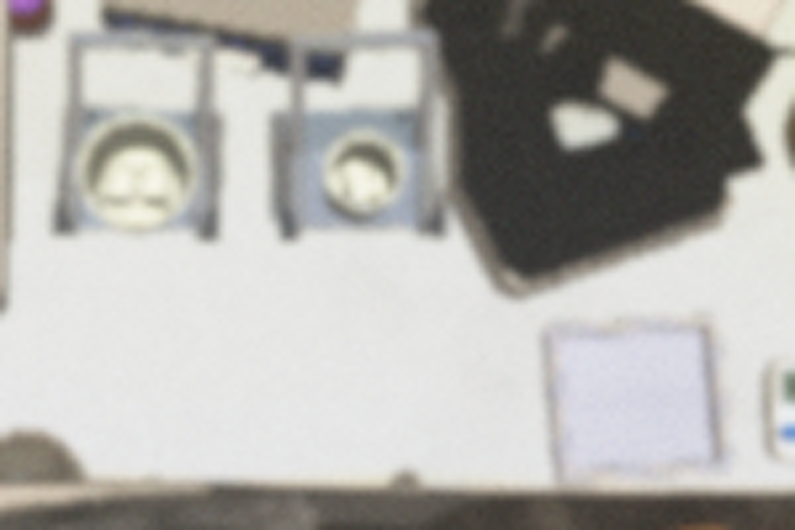

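View pics/sc.png

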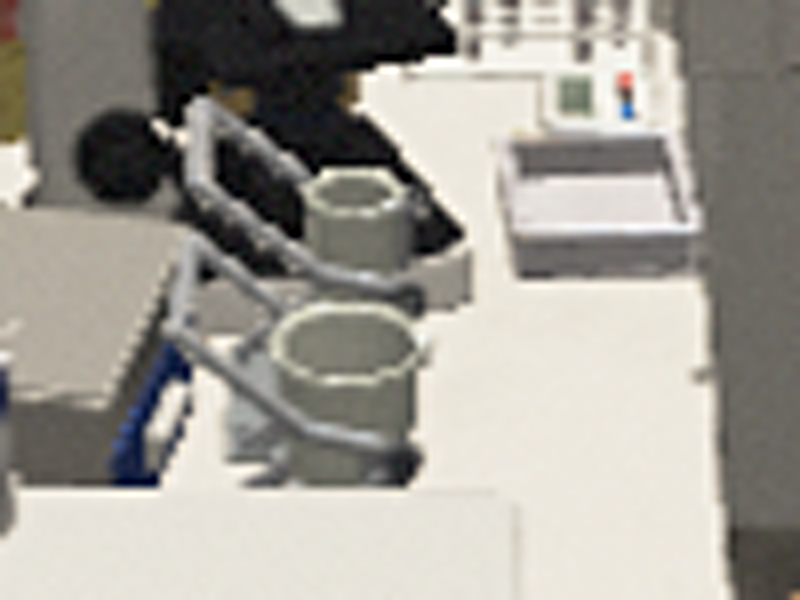

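The crops show the wide pot on the left: its mouth is at crop (137,173) in the top view and (347,342) in the side view. Its bar runs (72,38)–(215,40) in the top crop and (174,325)–(190,240) in the side crop. The tray rim corners are about (545,328), (712,318), (722,462), (560,482) in the top crop. The tray is also visible in the side crop.

```bash
python3 - <<'E'
from h import *
np.set_printoptions(precision=4,suppress=True)
T=lambda x,y:(280+(x+.5)/5.3-.5,160+(y+.5)/5.3-.5)
S=lambda x,y:(280+(x+.5)/8-.5,155+(y+.5)/8-.5)
for n,a,b in [("wmouth",(137,173),(347,342)),("nmouth",(362,172),(358,190)),("wbarL",(74,38),(174,325)),("wbarR",(215,40),(190,240)),
 ("nbarL",(295,38),(193,178)),("nbarR",(433,40),(205,102)),("wpivL",(65,228),(405,458)),("npivL",(289,230),(410,298)),
 ("trayFL",(560,480),(700,228)),("trayBL",(547,330),(515,230)),("trayBR",(712,320),(500,142)),("trayFR",(722,462),(682,140))]:
    p,e=tri(T(*a),S(*b)); print(n,p,e)
for a in[(547,326),(712,318),(722,464),(560,482)]: print("tray rim plane",plane("top",*T(*a),.03))
for a in[(72,38),(215,40)]: print("bar plane .157",plane("top",*T(*a),.157))
for a in[(400,481),(100,486),(700,490)]: print("edge",plane("top",*T(*a),0))
print("edge side", plane("side",*S(720,500),0),plane("side",*S(695,60),0))
print("scope base", plane("top",*T(515,295),0.0),plane("top",*T(450,190),0),plane("top",*T(725,210),0))
print("plinth edge",plane("top",*T(8,300),.07))
print("timer L edge",plane("top",*T(765,370),.02),plane("top",*T(780,460),.02))
print("box behind",plane("top",*T(105,12),.0),plane("top",*T(340,78),0))
# refined tray via mask
im=cv2.imread("pics/top0.png")[215:255,378:422].astype(int)
print(im[20,2:44])
E
```

```text
wmouth [0.6041 0.078  0.1302] 0.001586813458195457
nmouth [ 0.6053 -0.0621  0.1331] 0.0015996867115291667
wbarL [0.6821 0.118  0.1627] 0.0017708937782897958
wbarR [0.6824 0.0311 0.1572] 0.0009839348927582793
nbarL [ 0.6838 -0.0182  0.1632] 0.0001608286354668644
nbarR [ 0.6844 -0.1036  0.1594] 0.0011273076555773978
wpivL [0.5748 0.1237 0.0953] 0.0028850396938707988
npivL [ 0.5759 -0.0187  0.096 ] 0.002476639174648739
trayFL [ 0.4231 -0.199   0.0342] 0.0009042254256277177
trayBL [ 0.5224 -0.1911  0.0353] 0.002193133881439413
trayBR [ 0.5314 -0.3006  0.0291] 0.001079182181973745
trayFR [ 0.4329 -0.3045  0.031 ] 0.009131387711028765
tray rim plane [ 0.5246 -0.1917  0.03  ]
tray rim plane [ 0.532  -0.3003  0.03  ]
tray rim plane [ 0.4363 -0.3053  0.03  ]
tray rim plane [ 0.4225 -0.1997  0.03  ]
bar plane .157 [0.6826 0.1196 0.157 ]
bar plane .157 [0.683  0.0311 0.157 ]
edge [ 0.4231 -0.0981  0.    ]
edge [0.416  0.1007 0.    ]
edge [ 0.421  -0.2969  0.    ]
edge side [0.4198 0.0133 0.    ] [ 0.4135 -0.4594  0.    ]
scope base [ 0.549  -0.1747  0.    ] [ 0.6197 -0.131   0.    ] [ 0.6095 -0.3165  0.    ]
plinth edge [0.5298 0.1604 0.07  ]
timer L edge [ 0.4994 -0.3368  0.02  ] [ 0.4403 -0.3455  0.02  ]
box behind [0.7389 0.1051 0.    ] [ 0.6957 -0.056   0.    ]
[[227 228 228]
 [223 225 225]
 [210 211 211]
 [183 185 186]
 [182 180 181]
 [202 196 200]
 [217 210 213]
 [226 213 216]
 [227 215 217]
 [227 218 218]
 [228 217 218]
 [229 219 217]
 [228 216 216]
 [227 215 214]
 [227 216 217]
 [227 215 215]
 [226 215 212]
 [227 213 213]
 [226 214 213]
 [226 213 212]
 [225 214 213]
 [225 213 211]
 [226 215 213]
 [227 214 214]
 [224 210 210]
 [225 213 212]
 [226 214 213]
 [226 213 214]
 [227 215 214]
 [225 213 212]
 [225 214 215]
 [224 211 212]
 [217 205 205]
 [191 183 184]
 [168 167 170]
 [185 182 189]
 [203 201 206]
 [211 211 212]
 [221 220 222]
 [222 223 225]
 [223 224 224]
 [225 227 227]]
```

```bash
cat >> h.py <<'E'
from scipy.spatial.transform import Rotation as Ro
np.set_printoptions(precision=3,suppress=True)
def go(p,yaw=None,s=None):
    """remaining shift (cm) in tool axes and turn (deg) to tool-down pose whose y axis has heading yaw (deg)"""
    s=s or read_state(); R=Ro.from_rotvec(s["tcp_rot"])
    print("t",s["time"],"pos",s["tool_pos"],"f",s["wrist_force"],"w",s["width"],"grip",s["grip_force"])
    print("axes x,y,z:",*R.as_matrix().T)
    if yaw is not None:
        a=np.radians(yaw); y=np.array([np.cos(a),np.sin(a),0]); z=np.array([0,0,-1.])
        best=min((R.inv()*Ro.from_matrix(np.c_[np.cross(q,z),q,z]) for q in (y,-y)),key=lambda r:r.magnitude())
        print("turn deg",np.degrees(best.as_rotvec()))
    for q in np.atleast_2d(p): print("shift cm",R.inv().apply(q-s["tool_pos"])*100)
E
python3 -c "
from h import *
go([[.46,.25,.22],[.431,-.253,.15]],4.5)"
```

```text
t 0.1 pos [0.275 0.616 0.238] f [-0.841  0.062 -0.62 ] w 0.9952145878920887 grip 0.0
axes x,y,z: [-0.913  0.408  0.   ] [ 0.408  0.913 -0.002] [-0.001 -0.002 -1.   ]
turn deg [-0.106  0.06  61.39 ]
shift cm [-31.777 -25.823   1.857]
shift cm [-49.678 -72.905   8.952]
```

>>> move_arm --series '[4, 0, 0, 0, 0, 0, 10.2, 4, 0, 0, 0, 0, 0, 10.2, 4, 0, 0, 0, 0, 0, 10.2, 4, 0, 0, 0, 0, 0, 10.2, 4, 0, 0, 0, 0, 0, 10.2]' --grip_force 60

```text
time: 0.72
tool_pos: [0.2755, 0.6157, 0.2385]
tcp_rot: [1.922, 2.485, -0.002]
wrist_force: [0.4, 0.5, -0.3]
width: 0.469
grip_force: 0.0
```

>>> move_arm --series '[4, 0, 0, 0, 0, 0, 10.2, 4, -4.7, 1.9, 0.1, 0, 0, 0, 4, -4.7, 1.9, 0.1, 0, 0, 0, 4, -4.7, 1.9, 0.1, 0, 0, 0, 4, -4.7, 1.9, 0.1, 0, 0, 0]'

```text
time: 1.35
tool_pos: [0.3671, 0.4333, 0.2347]
tcp_rot: [2.128, 2.311, -0.001]
wrist_force: [0.7, 0.0, -0.4]
width: 0.467
grip_force: 0.0
```

>>> move_arm --series '[4, -4.7, 1.9, 0.1, 0, 0, 0, 4, -4.7, 1.9, 0.1, 0, 0, 0, 4, -4.7, 1.9, 0.1, 0, 0, 0, 4, -4.7, 1.9, 0.1, 0, 0, 0, 4, -4.7, 0, 0, 0, 0, 0]'

```text
time: 1.98
tool_pos: [0.4626, 0.2052, 0.2309]
tcp_rot: [2.129, 2.31, -0.001]
wrist_force: [-0.6, 0.1, -1.1]
width: 0.469
grip_force: 0.0
```

>>> move_arm --series '[4, -5, -0.7, 0, 0, 0, 0, 4, -5, -0.7, 0, 0, 0, 0, 4, -5, -0.7, 0, 0, 0, 0, 4, -5, -0.7, 0, 0, 0, 0, 4, -5, -0.7, 0, 0, 0, 0]'

```text
time: 2.6
tool_pos: [0.4467, -0.0466, 0.231]
tcp_rot: [-2.128, -2.311, 0.0]
wrist_force: [1.2, -0.3, -0.5]
width: 0.465
grip_force: 0.0
```

```bash
python3 -c "
from h import *
go([[.431,-.253,.1],[.431,-.253,.019]],4.5)"
```

```text
t 2.6 pos [ 0.447 -0.047  0.231] f [ 1.176 -0.26  -0.477] w 0.46494877867667805 grip 0.0
axes x,y,z: [-0.082  0.997  0.   ] [ 0.997  0.082 -0.   ] [-0.  0. -1.]
turn deg [-0.007 -0.003  0.198]
shift cm [-20.445  -3.257  13.101]
shift cm [-20.445  -3.256  21.201]
```

>>> move_arm --series '[4, -5.1, -0.8, 1, 0, 0, 0, 4, -5.1, -0.8, 2, 0, 0, 0, 4, -5.1, -0.8, 3, 0, 0, 0, 4, -5.1, -0.8, 3, 0, 0, 0, 4, 0, 0, 5, 0, 0, 0]'

```text
time: 3.22
tool_pos: [0.4335, -0.2555, 0.092]
tcp_rot: [2.13, 2.302, 0.0]
wrist_force: [0.5, 0.9, 0.2]
width: 0.468
grip_force: 0.0
```

```bash
python3 -c "
from h import *
go([[.431,-.253,.019]],4.5)
a=crop(shot('side'),320,140,80,60,9);b=crop(shot('top'),370,200,75,60,9)
h=min(len(a),len(b));cv2.imwrite('pics/g1.png',cv2.resize(np.hstack([a[:h],b[:h]]),(800,309)))"
```

```text
t 3.225 pos [ 0.433 -0.255  0.092] f [0.502 0.874 0.212] w 0.4678935314014831 grip 0.0
axes x,y,z: [-0.077  0.997 -0.004] [0.997 0.077 0.004] [ 0.004 -0.004 -1.   ]
turn deg [ 0.234  0.233 -0.059]
shift cm [ 0.297 -0.255  7.295]
```

View pics/g1.png

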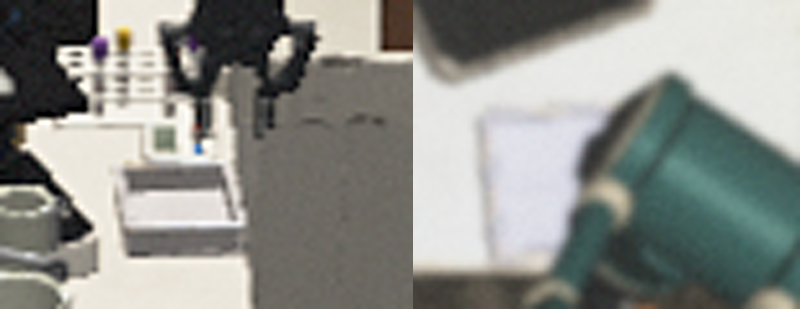

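The side crop shows the open fingers straddling the line of the tray's front rim (right rim at about (240,200) in the crop). Next I descend and grip.

>>> move_arm --series '[4, 0.3, -0.2, 2.5, 0, 0, 0, 4, 0, 0, 2.5, 0, 0, 0, 4, 0, 0, 2, 0, 0, 0, 4, 0, 0, 0.2, 0, 0, 0, 0, 0, 0, 0, 0, 0, 0]'

```text
time: 3.95
tool_pos: [0.4308, -0.2483, 0.0206]
tcp_rot: [2.127, 2.31, 0.0]
wrist_force: [0.4, 0.4, 0.4]
width: 0.268
grip_force: 0.0
```

>>> move_arm --series '[0, 0, 0, 0, 0, 0, 0, 0, 0, 0, 0, 0, 0, 0, 0, 0, 0, 0, 0, 0, 0, 0, 0, 0, 0, 0, 0, 0]'

```text
time: 4.45
tool_pos: [0.431, -0.2487, 0.0209]
tcp_rot: [2.127, 2.309, 0.001]
wrist_force: [-0.9, 2.1, 7.0]
width: 0.069
grip_force: 58.8
```

>>> move_arm --series '[0, 0, 0, -0.5, 0, 0, 0, 0, 0, 0, -0.5, 0, 0, 0, 0, 0, 0, 0, 0, 0, 0, 0, 0, 0, 0, 0, 0]'

```text
invalid input at $.series: expected a multiple of 7 numbers
```

```bash
python3 -c "
from h import *
go([[.431,.08,.031]],0)
cv2.imwrite('pics/g2.png',crop(shot('side'),320,140,80,60,8))"
```

```text
t 4.45 pos [ 0.431 -0.249  0.021] f [-0.853  2.09   6.972] w 0.06874563320780461 grip 58.799368143081665
axes x,y,z: [-0.082  0.997 -0.001] [0.997 0.082 0.002] [ 0.002 -0.001 -1.   ]
turn deg [0.119 0.061 4.687]
shift cm [32.756  2.683 -1.04 ]
```

View pics/g2.png

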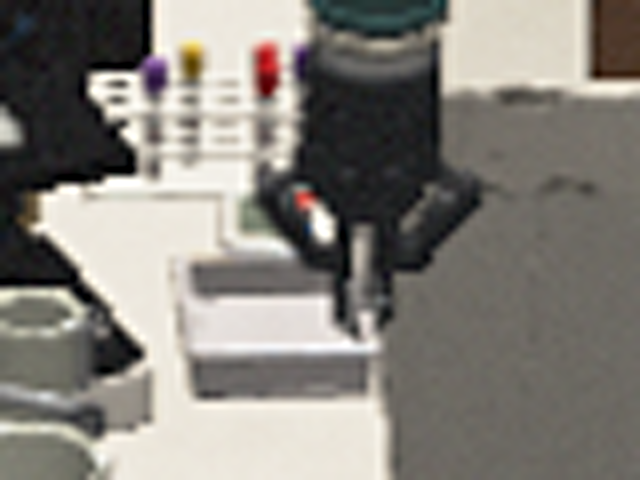

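The lift call was refused because of a missing number. The crop shows the fingers closed on the tray's front rim at about (360,300), with the tray still flat. I'll lift a little and carry it.

>>> move_arm --series '[0, 0, 0, -0.5, 0, 0, 0, 0, 0, 0, -0.5, 0, 0, 0, 0, 0, 0, 0, 0, 0, 0, 0, 2.5, 0.2, 0, 0, 0, 0, 0, 3.5, 0.3, 0, 0, 0, 0]'

```text
time: 5.12
tool_pos: [0.4301, -0.188, 0.0293]
tcp_rot: [2.131, 2.308, 0.0]
wrist_force: [0.6, -0.9, -1.1]
width: 0.065
grip_force: 58.5
```

>>> move_arm --series '[0, 4.5, 0.3, 0, 0, 0, 0, 0, 4.5, 0.3, 0, 0, 0, 0, 0, 4.5, 0.3, 0, 0, 0, 0, 0, 4.5, 0.4, 0, 0, 0, 0, 0, 4.5, 0.4, 0, 0, 0, 0]'

```text
time: 5.75
tool_pos: [0.4283, 0.0391, 0.0293]
tcp_rot: [2.129, 2.31, 0.0]
wrist_force: [1.3, -0.1, -2.7]
width: 0.063
grip_force: 58.5
```

>>> move_arm --series '[0, 3, 0.3, 0, 0, 0, 0, 0, 1.2, 0.2, 0, 0, 0, 0, 0, 0, 0, 0, 0, 0, 2.3, 0, 0, 0, 0, 0, 0, 2.4, 0, 0, 0, 0, 0, 0, 0]'

```text
time: 6.38
tool_pos: [0.43, 0.0795, 0.0291]
tcp_rot: [-2.222, -2.221, 0.001]
wrist_force: [-0.1, 1.0, -2.8]
width: 0.066
grip_force: 58.5
```

```bash
python3 -c "
from h import *
go([[.487,.0805,.031]],0)
a=crop(shot('side'),280,155,100,75,5);b=crop(shot('top'),270,160,100,100,3.75)
cv2.imwrite('pics/g3.png',cv2.resize(np.hstack([a,b]),(800,343)))"
```

```text
t 6.375 pos [0.43  0.079 0.029] f [-0.112  1.05  -2.758] w 0.06627848347106702 grip 58.54671657085419
axes x,y,z: [ 0.  1. -0.] [ 1. -0. -0.] [-0. -0. -1.]
turn deg [-0.026  0.015 -0.01 ]
shift cm [ 0.106  5.704 -0.193]
```

View pics/g3.png

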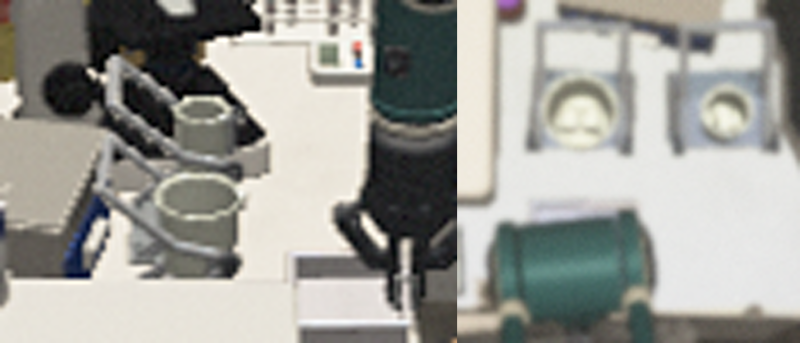

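The tray is carried level. Its rear edge is centred at about x=580 in the right-hand crop, in line with the wide pot at 581. I'll push it forward, lower it, release and rise.

>>> move_arm --series '[0, 0, 1.5, 0, 0, 0, 0, 0, 0, 1.5, 0, 0, 0, 0, 0, 0, 1.5, 0, 0, 0, 0, 0, 0.1, 1.2, 0, 0, 0, 0, 0, 0, 0, 0.4, 0, 0, 0]'

```text
time: 7.1
tool_pos: [0.489, 0.0811, 0.0256]
tcp_rot: [2.221, 2.22, 0.002]
wrist_force: [0.5, 0.8, -2.7]
width: 0.066
grip_force: 58.6
```

>>> move_arm --series '[0, 0, 0, 0.4, 0, 0, 0, 0, 0, 0, 0.1, 0, 0, 0, 0, 0, 0, 0, 0, 0, 0, 2.5, 0, 0, 0, 0, 0, 0, 2.5, 0, 0, 0, 0, 0, 0]'

```text
time: 7.72
tool_pos: [0.4867, 0.0809, 0.0201]
tcp_rot: [-2.221, -2.221, 0.0]
wrist_force: [0.7, -0.5, -0.7]
width: 0.3
grip_force: 0.0
```

>>> move_arm --series '[2.5, 0, 0, 0, 0, 0, 0, 2.5, 0, 0, -1.5, 0, 0, 0, 2.5, 0, 0, -3, 0, 0, 0, 2.5, 0, 0, -6, 0, 0, 0, 2.5, 0, 0, -6, 0, 0, 0]'

```text
time: 8.35
tool_pos: [0.4867, 0.0809, 0.1876]
tcp_rot: [-2.222, -2.221, 0.0]
wrist_force: [1.0, 0.2, 0.8]
width: 0.294
grip_force: 0.0
```

>>> move_arm --series '[2.5, 0, -5, -5, 0, 0, 0, 2.5, -6, -1, 0, 0, 0, 0, 2.5, -6, 0, 0, 0, 0, 0, 2.5, -6, 0, 0, 0, 0, 0, 2.5, 0, 0, 0, 0, 0, 0]'

```text
time: 8.98
tool_pos: [0.4326, -0.1027, 0.2308]
tcp_rot: [2.227, 2.212, 0.0]
wrist_force: [-0.4, 0.7, -0.4]
width: 0.293
grip_force: 0.0
```

```bash
python3 -c "
from h import *
go([[.682,.0765,.25]],0)
a=crop(shot('side'),280,155,100,75,5);b=crop(shot('top'),270,160,100,75,5)
cv2.imwrite('pics/g4.png',cv2.resize(np.hstack([a,b]),(800,300)))
cv2.imwrite('pics/top4.png',shot('top'))"
```

```text
t 8.975 pos [ 0.433 -0.103  0.231] f [-0.391  0.678 -0.351] w 0.29258735440518907 grip 0.0
axes x,y,z: [ 0.007  1.    -0.002] [ 1.    -0.007  0.002] [ 0.002 -0.002 -1.   ]
turn deg [ 0.093  0.088 -0.385]
shift cm [18.088 24.817 -1.908]
```

View pics/g4.png

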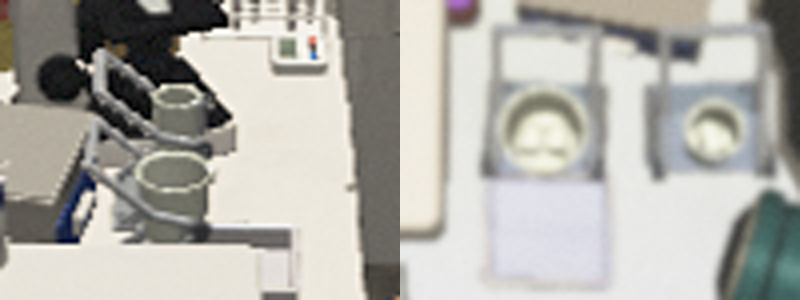

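The tray lies squarely in front of the wide pot: left edge about x=487, right about 610, front edge about y=285 in the right-hand crop. I'll convert those to world coordinates.

```bash
python3 -c "
from h import *
T=lambda x,y:(270+(x-400+.5)/4-.5,160+(y+.5)/4-.5)
for a in[(484,282),(611,284),(488,184),(611,184)]: print(plane('top',*T(*a),.028))
for a in[(545,131)]: print(plane('top',*T(*a),.13))
for a in[(492,31),(603,31)]: print(plane('top',*T(*a),.157))
"
```

```text
[0.487 0.129 0.028]
[0.488 0.018 0.028]
[0.573 0.128 0.028]
[0.576 0.02  0.028]
[0.603 0.077 0.13 ]
[0.68  0.121 0.157]
[0.682 0.03  0.157]
```

>>> move_arm --series '[2.5, 6, 0, 0, 0, 0, 0, 2.5, 6, 0, -0.5, 0, 0, 0, 2.5, 5.9, 3, -0.5, 0, 0, 0, 2.5, 0, 5.5, 0, 0, 0, 0, 2.5, 0, 5.5, 0, 0, 0, 0]'

```text
time: 9.75
tool_pos: [0.5719, 0.0807, 0.2398]
tcp_rot: [2.214, 2.228, 0.001]
wrist_force: [-0.1, 0.3, 1.1]
width: 0.296
grip_force: 0.0
```

>>> move_arm --series '[2.5, 0, 5.5, 0, 0, 0, 0, 2.5, 0, 5.3, 0, 0, 0, 0, 2.5, 0, 0, 0, 0, 0, 0, 2.5, 0, 0, 0, 0, 0, 0]'

```text
time: 10.25
tool_pos: [0.6781, 0.0784, 0.2385]
tcp_rot: [-2.218, -2.223, 0.002]
wrist_force: [0.8, -0.3, 0.3]
width: 0.292
grip_force: 0.0
```

```bash
python3 -c "
from h import *
T=lambda x,y:(280+(x+.5)/5.3-.5,160+(y+.5)/5.3-.5)
S=lambda x,y:(280+(x+.5)/8-.5,155+(y+.5)/8-.5)
print(tri(T(355,20),S(190,225)),tri(T(105,5),S(110,400)))
go([[.6815,.0765,.147]],0)
a=crop(shot('side'),260,130,110,100,4);b=crop(shot('top'),270,150,100,100,4)
cv2.imwrite('pics/g5.png',np.hstack([a,b])[:,:800])"
```

```text
(array([ 0.698, -0.057,  0.116]), np.float64(0.018370161675766924)) (array([0.716, 0.101, 0.11 ]), np.float64(5.6578288774956414e-05))
t 10.25 pos [0.678 0.078 0.238] f [ 0.777 -0.261  0.3  ] w 0.29169107312175596 grip 0.0
axes x,y,z: [-0.002  1.     0.   ] [ 1.     0.002 -0.002] [-0.002  0.    -1.   ]
turn deg [-0.122 -0.008  0.128]
shift cm [-0.194  0.356  9.146]
```

View pics/g5.png

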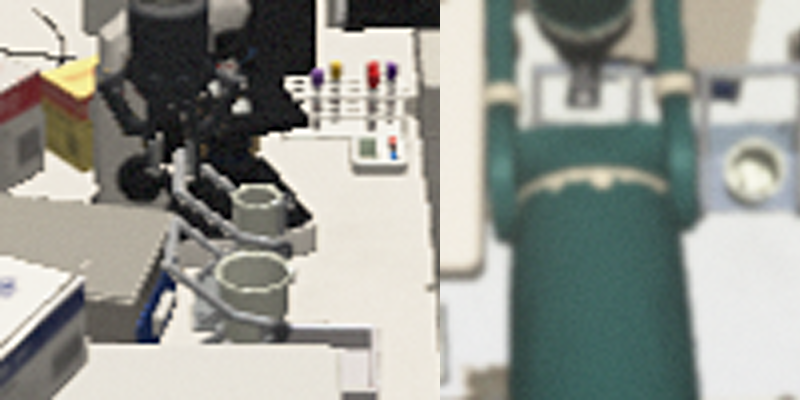

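The fingers stand above the wide bar, at about (583,95) in the top crop. The grey box behind tops out near z = 0.11, below the fingertips. Now I descend and grip.

>>> move_arm --series '[2.5, -0.2, 0.4, 3, 0, 0, 0, 2.5, 0, 0, 3, 0, 0, 0, 2.5, 0, 0, 2, 0, 0, 0, 2.5, 0, 0, 1.1, 0, 0, 0, 0, 0, 0, 0, 0, 0, 0]' --grip_force 40

```text
time: 10.98
tool_pos: [0.6811, 0.0745, 0.1472]
tcp_rot: [-2.219, -2.219, 0.005]
wrist_force: [-3.4, -0.0, 0.1]
width: 0.103
grip_force: 41.9
```

>>> move_arm --series '[0, 0, 0, 0, 0, 0, 0, 0, 0, 0, 0, 0, 0, 0, 0, 0, 0, 0, 0, 0, 0]'

```text
time: 11.35
tool_pos: [0.6811, 0.0745, 0.1474]
tcp_rot: [-2.22, -2.219, 0.005]
wrist_force: [-5.5, 0.3, -4.0]
width: 0.098
grip_force: 39.0
```

```bash
python3 -c "
from h import *
P=np.array([.5765,.095]); s=read_state(); go([[.6815,.0765,.147]],0,s)
# bar arc from the nominal pivot: tool y=world x, tool z=-world z
a0=np.arctan2(.062,.105)
prev=None
for d in range(0,133,6):
    a=a0+np.radians(d); b=np.array([.122*np.cos(a),.122*np.sin(a)])
    if prev is not None: print(d,'y %.2f z %.2f'%((b-prev)[0]*100,-(b-prev)[1]*100), 'at',P+b-[0,.011])
    prev=b
"
```

```text
t 11.35 pos [0.681 0.075 0.147] f [-5.493  0.343 -3.956] w 0.09790059033371815 grip 38.95124316215515
axes x,y,z: [0.001 1.    0.   ] [ 1.    -0.001 -0.005] [-0.005  0.    -1.   ]
turn deg [-0.265 -0.003 -0.029]
shift cm [0.198 0.039 0.043]
6 y -0.71 z -1.06 at [0.674 0.157]
12 y -0.81 z -0.98 at [0.666 0.167]
18 y -0.91 z -0.89 at [0.657 0.175]
24 y -1.00 z -0.79 at [0.647 0.183]
30 y -1.08 z -0.68 at [0.636 0.19 ]
36 y -1.14 z -0.57 at [0.625 0.196]
42 y -1.20 z -0.45 at [0.613 0.2  ]
48 y -1.24 z -0.32 at [0.601 0.204]
54 y -1.26 z -0.19 at [0.588 0.205]
60 y -1.28 z -0.05 at [0.575 0.206]
66 y -1.27 z 0.08 at [0.563 0.205]
72 y -1.26 z 0.21 at [0.55  0.203]
78 y -1.23 z 0.34 at [0.538 0.2  ]
84 y -1.19 z 0.47 at [0.526 0.195]
90 y -1.13 z 0.59 at [0.514 0.189]
96 y -1.06 z 0.71 at [0.504 0.182]
102 y -0.98 z 0.81 at [0.494 0.174]
108 y -0.89 z 0.91 at [0.485 0.165]
114 y -0.79 z 1.00 at [0.477 0.155]
120 y -0.68 z 1.08 at [0.47  0.144]
126 y -0.57 z 1.14 at [0.465 0.133]
132 y -0.45 z 1.20 at [0.46  0.121]
```

>>> move_arm --series '[0, 0, -0.7, -1.1, 0, 0, 0, 0, 0, -0.8, -1.0, 0, 0, 0, 0, 0, -0.9, -0.9, 0, 0, 0, 0, 0, -1.0, -0.8, 0, 0, 0]'

```text
time: 11.85
tool_pos: [0.6476, 0.0749, 0.1861]
tcp_rot: [-2.22, -2.22, 0.001]
wrist_force: [-4.9, 3.7, -10.1]
width: 0.097
grip_force: 38.7
```

```bash
python3 -c "
from h import *
go([[.636,.0745,.19]],0)
cv2.imwrite('pics/g6.png',crop(shot('side'),280,130,100,100,4))"
```

```text
t 11.85 pos [0.648 0.075 0.186] f [ -4.895   3.7   -10.079] w 0.09674683405879309 grip 38.72011363506317
axes x,y,z: [0.    1.    0.001] [ 1.    -0.    -0.002] [-0.002  0.001 -1.   ]
turn deg [-0.102 -0.043 -0.012]
shift cm [-0.043 -1.158 -0.385]
```

View pics/g6.png

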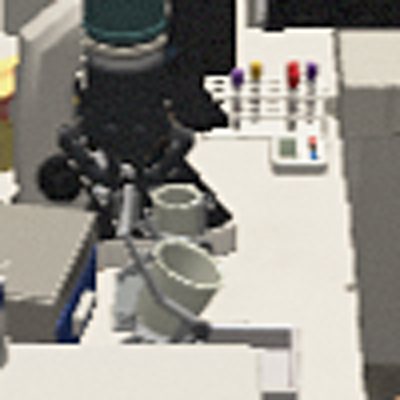

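The wide pot tilts about 24° with its bar held at about (125,215) in the crop. The narrow pot is unmoved. I'll continue round the arc.

>>> move_arm --series '[0, 0, -1.1, -0.7, 0, 0, 0, 0, 0, -1.1, -0.6, 0, 0, 0, 0, 0, -1.2, -0.4, 0, 0, 0, 0, 0, -1.2, -0.3, 0, 0, 0, 0, 0, -1.3, -0.2, 0, 0, 0]'

```text
time: 12.52
tool_pos: [0.5917, 0.0757, 0.2104]
tcp_rot: [2.22, 2.219, 0.01]
wrist_force: [2.2, 6.1, -10.0]
width: 0.097
grip_force: 38.8
```

>>> move_arm --series '[0, 0, -1.3, -0.1, 0, 0, 0, 0, 0, -1.3, 0.1, 0, 0, 0, 0, 0, -1.3, 0.2, 0, 0, 0, 0, 0, -1.2, 0.3, 0, 0, 0, 0, 0, -1.2, 0.5, 0, 0, 0]'

```text
time: 13.15
tool_pos: [0.5318, 0.0764, 0.2042]
tcp_rot: [2.217, 2.216, 0.021]
wrist_force: [2.4, 7.8, -0.6]
width: 0.092
grip_force: 39.8
```

```bash
python3 -c "
from h import *
go([[.504,.0745,.182],[.46,.0745,.121]],0)"
```

```text
t 13.15 pos [0.532 0.076 0.204] f [ 2.401  7.769 -0.65 ] w 0.09188724943057176 grip 39.83777582645416
axes x,y,z: [0.001 1.    0.004] [ 1.    -0.001  0.015] [ 0.015  0.004 -1.   ]
turn deg [ 0.832 -0.24  -0.037]
shift cm [-0.2   -2.808  2.177]
shift cm [-0.228 -7.296  8.212]
```

>>> move_arm --series '[0, 0, -1.1, 0.7, 0, 0, 0, 0, 0, -1.1, 0.8, 0, 0, 0, 0, 0, -1.0, 0.9, 0, 0, 0, 0, 0, -0.9, 1.0, 0, 0, 0, 0, 0, -0.8, 1.0, 0, 0, 0]'

```text
time: 13.78
tool_pos: [0.4775, 0.0771, 0.1592]
tcp_rot: [-2.221, -2.218, -0.008]
wrist_force: [-14.4, 11.4, 13.2]
width: 0.095
grip_force: 43.6
```

>>> move_arm --series '[0, 0, -0.7, 1.1, 0, 0, 0, 0, 0, -0.6, 1.0, 0, 0, 0, 0, 0, -0.4, 0.9, 0, 0, 0, 0, 0, 0, 0, 0, 0, 0]'

```text
time: 14.28
tool_pos: [0.4612, 0.0773, 0.1268]
tcp_rot: [-2.222, -2.218, -0.009]
wrist_force: [-9.2, 12.6, 4.2]
width: 0.095
grip_force: 43.8
```

```bash
python3 -c "
from h import *
go([[.46,.0745,.121]],0)
print(read_state()['torque'])"
```

```text
t 14.275 pos [0.461 0.077 0.127] f [-9.219 12.613  4.17 ] w 0.09547248337398313 grip 43.80715548992157
axes x,y,z: [0.002 1.    0.006] [ 1.    -0.002  0.002] [ 0.002  0.006 -1.   ]
turn deg [ 0.133 -0.326 -0.091]
shift cm [-0.284 -0.124  0.582]
[ 2.025  1.183 -0.103]
```

>>> move_arm --series '[0, 0.2, -0.1, 0.4, 0, 0, 0, 0, 0, -0.1, 0.3, 0, 0, 0, 0, 0, 0, 0, 0, 0, 0]'

```text
time: 14.65
tool_pos: [0.4601, 0.0776, 0.1228]
tcp_rot: [2.222, 2.22, 0.006]
wrist_force: [-15.3, 5.5, 20.9]
width: 0.092
grip_force: 45.9
```

>>> move_arm --series '[0, 0, 0, 0.4, 0, 0, 0, 0, 0, 0, 0.0, 0, 0, 0]'

```text
time: 14.9
tool_pos: [0.46, 0.0777, 0.1219]
tcp_rot: [-2.222, -2.221, -0.004]
wrist_force: [-25.4, 3.1, 43.5]
width: 0.096
grip_force: 48.5
```

>>> move_arm --series '[0, 0, 0, 0, 0, 0, 0, 0, 0, 0, 0, 0, 0, 0, 0, 0, 0, 0, 0, 0, 0, 0, 0, 0, 0, 0, 0, 0]'

```text
time: 15.4
tool_pos: [0.46, 0.0776, 0.1219]
tcp_rot: [-2.222, -2.221, -0.005]
wrist_force: [-25.9, 3.6, 42.5]
width: 0.1
grip_force: 48.4
```

```bash
python3 -c "
from h import *
go([[.46,.0745,.121]],0)
cv2.imwrite('pics/s7.png',shot('side'))"
```

```text
t 15.4 pos [0.46  0.078 0.122] f [-25.901   3.606  42.517] w 0.10003951345607036 grip 48.4479296207428
axes x,y,z: [0.001 1.    0.002] [ 1.    -0.001  0.002] [ 0.002  0.002 -1.   ]
turn deg [ 0.122 -0.124 -0.039]
shift cm [-0.313 -0.001  0.089]
```

>>> move_arm --series '[0, 0, 0.4, -1.5, 0, 0, 0, 0, 0, -0.4, 1.3, 0, 0, 0, 0, 0, 0.3, -1.0, 0, 0, 0, 0, 0, -0.2, 0.6, 0, 0, 0, 0, 0, 0, 0, 0, 0, 0]'

```text
time: 16.08
tool_pos: [0.4601, 0.0773, 0.122]
tcp_rot: [-2.222, -2.221, -0.004]
wrist_force: [-10.4, 5.4, 4.4]
width: 0.091
grip_force: 45.4
```

>>> move_arm --series '[0, 0, 0, 0, 0, 0, 0, 0, 0, 0, 0, 0, 0, 0]'

```text
time: 16.32
tool_pos: [0.4601, 0.0773, 0.122]
tcp_rot: [-2.222, -2.22, -0.004]
wrist_force: [-8.6, 5.5, 4.2]
width: 0.097
grip_force: 45.5
```

```bash
python3 -c "
from h import *
P=np.array([.5765,.095]); s=read_state(); go([[.681,.0745,.147]],0,s)
b0=np.array([s['tool_pos'][0],s['tool_pos'][2]])+[0,.011]-P
print(np.linalg.norm(b0),np.degrees(np.arctan2(b0[1],b0[0])))"
```

```text
t 16.325 pos [0.46  0.077 0.122] f [-8.611  5.504  4.207] w 0.09703101466474157 grip 45.521584153175354
axes x,y,z: [0.001 1.    0.002] [ 1.    -0.001  0.001] [ 0.001  0.002 -1.   ]
turn deg [ 0.08  -0.106 -0.042]
shift cm [-0.264 22.094 -2.469]
0.12245284018989144 161.9167060905643
```

>>> move_arm --series '[0, -0.1, 0.5, -1.2, 0, 0, 0, 0, -0.1, 0.6, -1.1, 0, 0, 0, 0, 0, 0.7, -1.1, 0, 0, 0, 0, 0, 0.8, -1.0, 0, 0, 0, 0, 0, 0.9, -0.9, 0, 0, 0]'

```text
time: 16.95
tool_pos: [0.4932, 0.0767, 0.176]
tcp_rot: [-2.219, -2.217, -0.002]
wrist_force: [-14.1, 9.6, 11.3]
width: 0.096
grip_force: 44.5
```

>>> move_arm --series '[0, 0, 1.0, -0.8, 0, 0, 0, 0, 0, 1.0, -0.7, 0, 0, 0, 0, 0, 1.1, -0.6, 0, 0, 0, 0, 0, 1.2, -0.5, 0, 0, 0, 0, 0, 1.2, -0.3, 0, 0, 0]'

```text
time: 17.58
tool_pos: [0.5529, 0.0752, 0.2065]
tcp_rot: [2.218, 2.218, 0.011]
wrist_force: [-3.2, 3.6, 4.7]
width: 0.101
grip_force: 43.9
```

>>> move_arm --series '[0, 0, 1.3, -0.2, 0, 0, 0, 0, 0, 1.3, -0.1, 0, 0, 0, 0, 0, 1.3, 0.1, 0, 0, 0, 0, 0, 1.3, 0.2, 0, 0, 0, 0, 0, 1.2, 0.3, 0, 0, 0]'

```text
time: 18.2
tool_pos: [0.6162, 0.0743, 0.1997]
tcp_rot: [2.22, 2.219, 0.004]
wrist_force: [-0.7, 3.2, 5.5]
width: 0.1
grip_force: 46.0
```

```bash
python3 -c "
from h import *
go([[.6,.0745,.204],[.647,.0745,.183],[.681,.0745,.146]],0)"
```

```text
t 18.2 pos [0.616 0.074 0.2  ] f [-0.743  3.192  5.451] w 0.10016594230927882 grip 46.00515425205231
axes x,y,z: [ 0.  1. -0.] [ 1.    -0.     0.004] [ 0.004 -0.    -1.   ]
turn deg [ 0.21   0.013 -0.006]
shift cm [ 0.02  -1.619 -0.433]
shift cm [0.021 3.073 1.685]
shift cm [0.022 6.46  5.397]
```

>>> move_arm --series '[0, 0, 1.1, 0.5, 0, 0, 0, 0, 0, 1.1, 0.7, 0, 0, 0, 0, 0, 1.0, 0.8, 0, 0, 0, 0, 0, 0.9, 0.9, 0, 0, 0, 0, 0, 0.9, 1.0, 0, 0, 0]'

```text
time: 18.82
tool_pos: [0.6685, 0.0736, 0.1614]
tcp_rot: [2.217, 2.216, 0.008]
wrist_force: [4.2, -0.1, 6.6]
width: 0.097
grip_force: 48.8
```

>>> move_arm --series '[0, 0, 0.7, 1.1, 0, 0, 0, 0, 0, 0.3, 0.4, 0, 0, 0, 0, 0, 0, 0, 0, 0, 0]'

```text
time: 19.2
tool_pos: [0.6793, 0.0734, 0.1461]
tcp_rot: [2.216, 2.215, 0.01]
wrist_force: [7.0, -0.1, 3.6]
width: 0.094
grip_force: 49.5
```

```bash
python3 -c "
from h import *
go([[.681,.0745,.146]],0)"
```

```text
t 19.2 pos [0.679 0.073 0.146] f [ 7.013 -0.08   3.562] w 0.09357262533129544 grip 49.45252060890198
axes x,y,z: [ 0.     1.    -0.001] [ 1.    -0.     0.011] [ 0.011 -0.001 -1.   ]
turn deg [ 0.605  0.071 -0.018]
shift cm [0.111 0.168 0.016]
```

>>> move_arm --series '[0, 0, 0.1, 0.3, 0, 0, 0, 0, 0, 0.1, 0.2, 0, 0, 0, 0, 0, 0, 0, 0, 0, 0]'

```text
time: 19.58
tool_pos: [0.6812, 0.0734, 0.1431]
tcp_rot: [2.216, 2.215, 0.011]
wrist_force: [4.1, -0.0, 10.3]
width: 0.097
grip_force: 50.0
```

>>> move_arm --series '[0, 0, 0, 0.3, 0, 0, 0, 0, 0, 0, 0, 0, 0, 0]'

```text
time: 19.82
tool_pos: [0.6813, 0.0734, 0.1427]
tcp_rot: [2.215, 2.215, 0.012]
wrist_force: [-1.9, -1.3, 20.6]
width: 0.103
grip_force: 51.0
```

>>> move_arm --series '[0, 0, 0, -0.2, 0, 0, 0, 2.5, 0, 0, 0, 0, 0, 0, 2.5, 0, 0, 0, 0, 0, 0, 2.5, 0, 0, 0, 0, 0, 0, 2.5, 0, 0, -2, 0, 0, 0]'

```text
time: 20.45
tool_pos: [0.674, 0.0742, 0.1555]
tcp_rot: [-2.219, -2.219, 0.007]
wrist_force: [0.5, -0.4, 0.0]
width: 0.291
grip_force: 0.0
```

>>> move_arm --series '[2.5, 0, 0, -4, 0, 0, 0, 2.5, 0, 0, -4, 0, 0, 0, 2.5, 0, -6, -1, 0, 0, 0, 2.5, 0, -6, 0, 0, 0, 0, 2.5, 0, -6, 0, 0, 0, 0]'

```text
time: 21.08
tool_pos: [0.495, 0.0745, 0.2499]
tcp_rot: [2.221, 2.22, 0.003]
wrist_force: [-0.0, -0.0, -0.3]
width: 0.299
grip_force: 0.0
```

>>> move_arm --series '[2.5, 0, -5, 0, 0, 0, 0, 2.5, -6, 0, 0, 0, 0, 0, 2.5, -6, 0, 0, 0, 0, 0, 2.5, -6, 0, 0, 0, 0, 0, 2.5, -3, 0, 0, 0, 0, 0]'

```text
time: 21.7
tool_pos: [0.4461, -0.1382, 0.25]
tcp_rot: [2.222, 2.217, 0.001]
wrist_force: [-0.2, 1.4, 0.2]
width: 0.291
grip_force: 0.0
```

```bash
python3 -c "
from h import *
go([[.681,.0745,.146]],0)
n=shot('top'); cv2.imwrite('pics/top8.png',n); sd=shot('side'); cv2.imwrite('pics/side8.png',sd)
o=cv2.imread('pics/top4.png'); o0=cv2.imread('pics/top0.png')
g=lambda i:cv2.cvtColor(i,cv2.COLOR_BGR2GRAY).astype(int)
print('pot before');print(g(o0)[182:204,295:319:1]);print('pot after');print(g(n)[182:204,295:319])
print('tray');print(g(n)[203:234,289:326])
"; sed -i 's/^$//' h.py
```

```text
t 21.7 pos [ 0.446 -0.138  0.25 ] f [-0.238  1.356  0.238] w 0.29099551062260703 grip 0.0
axes x,y,z: [ 0.002  1.    -0.002] [ 1.    -0.002  0.002] [ 0.002 -0.002 -1.   ]
turn deg [ 0.131  0.088 -0.132]
shift cm [21.341 23.415 10.417]
pot before
[[144 140 140 156 172 180 189 198 199 198 191 192 198 199 200 193 189 179
  171 161 153 138 136 141]
 [150 148 161 178 193 188 184 176 173 163 154 155 158 173 183 188 195 187
  178 164 148 139 135 139]
 [159 167 186 196 196 177 155 141 135 129 121 123 126 135 146 159 175 188
  187 176 159 147 139 140]
 [162 183 196 197 174 149 127 117 117 116 116 117 116 116 118 123 145 168
  186 190 173 151 140 143]
 [173 189 193 175 146 128 120 118 121 119 122 122 120 118 114 118 119 145
  175 196 191 165 142 140]
 [180 190 177 147 126 120 123 129 136 148 152 157 151 143 129 115 116 123
  155 191 201 176 153 145]
 [189 190 159 129 118 125 140 160 185 201 208 208 205 193 174 145 120 114
  134 171 192 186 160 149]
 [195 184 147 122 122 146 175 201 224 233 236 238 235 231 214 188 150 122
  124 150 184 190 171 155]
 [198 173 136 123 139 173 205 223 230 236 238 
[... 3098 characters left out ...]
173 195 209 217 228 240 245 246 247 248 248 247 248 247 245 242 235 226
  211 202 184 165 166 155]
 [170 188 199 211 224 234 239 243 244 246 246 247 246 244 240 234 225 213
  200 186 170 158 156 145]
 [168 182 191 196 210 221 226 232 234 236 240 240 240 237 228 216 203 197
  189 179 165 157 146 136]
 [176 181 182 187 190 199 211 218 218 221 222 224 225 223 212 193 186 183
  187 182 175 162 146 129]
 [177 180 178 176 177 186 194 203 201 199 200 199 197 196 192 183 184 189
  189 186 185 170 150 124]]
tray
[[207 162 129 ... 227 232 234]
 [216 189 168 ... 227 233 235]
 [227 215 205 ... 226 232 234]
 ...
 [232 228 223 ... 227 232 233]
 [234 232 229 ... 231 234 234]
 [235 234 234 ... 234 233 235]]
```

The pot's floor is now uniformly bright, so it is empty, and its rim sits at the same pixels as before. Next I check the tray contents and look for strays and changes elsewhere.

```bash
python3 -c "
from h import *
import sys; np.set_printoptions(threshold=sys.maxsize,linewidth=250)
n=cv2.imread('pics/top8.png'); o=cv2.imread('pics/top4.png'); o0=cv2.imread('pics/top0.png')
g=lambda i:cv2.cvtColor(i,cv2.COLOR_BGR2GRAY).astype(int)
print((g(n)-g(o))[202:236,288:327])
def ch(a,b,name):
    m=(cv2.GaussianBlur(cv2.absdiff(a,b),(3,3),0).max(2)>30).astype('uint8')
    k,l,st,c=cv2.connectedComponentsWithStats(m)
    print(name,[tuple(s) for s in st[1:] if s[4]>5])
ch(n,o,'top 8/4');ch(n,o0,'top 8/0')
ch(cv2.imread('pics/side8.png'),cv2.imread('pics/side0.png'),'side 8/0')
"
```

```text
[[  0   2  -5   1   5   5   9   9   4   1   2   2   2   1   1   0   3   4   6   7   9   4  -4  -1  -2   2  -1   0   5   3   1   2   2   4  -2   0   0   1   2]
 [  1   3   2   4   2   9  13  13   9   3   1  -3  -1   0   5   2   4   8   9  10   7   5  -1  -3   2  -1  -3   2   3   7   2   0   0   2   5   1   0   0   1]
 [  2   1  -1  -2   2   2   0  10   3   2   3   2  -4   3   5   4   3  -1   2   3   0   2   5  -1  -3   0   4   1   2   1   0   3   2   2   2   1   1   2   1]
 [  1   0  -1   5  -1   2   2   7   2  -1   0   2   2   1   2   2   3  -2   3   1   1   1   0   0   1  -1   3   3   1  -1   2   1  -1  -2   5  -1   2   1   2]
 [ -1   2   2   3   2   1   0   0   4  -2   1   2   2   2   3   1   4   3   1   2   2   4   2   0  -1  -1  -2   2   1   0   2  -2   3   0  -1  -2   1   1  -1]
 [ -1   1   2   1  -3   0   2   1   0   2   0  -1   2   1   3  -1  -3   1   1   3   5   2   0   1   1  -1  -1   2   3  -2   1   2   2   3   0  -2   1   0  -1]
 [  0  -1   2  -2   1   1   4   1   4   1   1   0   0   2  -1  -1   0   3   1   3  -2  -1   0   1   0   4   0   0   4   0   3  -2   1   1   0   2 
[... 7959 characters left out ...]
np.int32(13), np.int32(7), np.int32(54)), (np.int32(356), np.int32(106), np.int32(20), np.int32(14), np.int32(241)), (np.int32(349), np.int32(120), np.int32(10), np.int32(7), np.int32(34)), (np.int32(378), np.int32(122), np.int32(4), np.int32(3), np.int32(8)), (np.int32(349), np.int32(126), np.int32(6), np.int32(9), np.int32(20)), (np.int32(354), np.int32(128), np.int32(6), np.int32(6), np.int32(16)), (np.int32(357), np.int32(136), np.int32(6), np.int32(11), np.int32(49)), (np.int32(367), np.int32(136), np.int32(5), np.int32(10), np.int32(43)), (np.int32(342), np.int32(171), np.int32(26), np.int32(20), np.int32(340)), (np.int32(331), np.int32(211), np.int32(24), np.int32(23), np.int32(252))]
```

The difference images show four distinct grey patches inside the tray, near (309,214), (303,219), (303,227) and (316,227). The tray edges have not moved, the wide pot and bar are back at their starting pixels, and nothing else has changed outside the arm's shadow and outline. I'm handing in.

```bash
python3 -c "
from workcell import *
print(finish_job())"
```

```text
the job is handed in; nothing more can be done
None
```

Job handed in at about 22 s: all four blocks appear to be in the tray under the wide pot, the empty pot is back upright, the narrow pot and other items look undisturbed, and the arm is clear; I confirmed the end state by comparing image pixels because my ten picture views were used up.

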